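# Flip the half-machined blank against the spoilboard edge

### The job

The aluminium blank lies on the gridded set-up pallet with its finished, pocketed face up. Turn it over for the second side without picking it up: with the fingertips push it against the front edge of the raised spoilboard until it tips up and flips over onto the spoilboard, pocket down, then push it flat along the board until its edge sits flush against the metal stop strip. Leave the collet nut, the jar and the wrench where they are.

Things in the scene. Friction and masses are not known exactly. Their poses are not given: they have to be found in the camera images.
- blank: loose flat aluminium block, 64 (x) by 90 (y) by 10 mm thick, about 0.13 kg, square edges; a 40 x 62 mm pocket 3 mm deep is milled in its +z face, up at the start; the -z face is plain. Origin: centre of the plain face, x towards the spoilboard at the start. It starts flat on the low front half of the pallet, turned up to 0.3 rad from square to it.
- far_edge (a point): middle of the blank's lower 90 mm edge on its +x side (at x = +32 mm, z = 0 of the blank): starts nearest the spoilboard and stays low as the hinge line when the blank tips. As the blank turns upright its 10 mm thickness comes to lie against the board, so this edge backs off up to 10 mm. Same axes as the blank.
- near_edge (a point): middle of the blank's 90 mm edge on its -x side (at x = -32 mm, z = 0 of the blank): starts on the robot's side; after the flip it is on the stop strip's side, on top. Same axes as the blank. A fingertip pressed at about 7 N on the 10 mm high side face here, towards the spoilboard, grips by friction and can lead the edge up and over.
- pallet: fixed black gridded plate, 280 (x, away from the robot) by 360 (y) by 15 mm thick, origin at the centre of its underside on the bench. A fixed plywood spoilboard 8 mm thick, 280 mm wide, covers its far half x = 0 to 140 mm: top 23 mm above the bench, vertical front edge at x = 0. Front half is bare, top 15 mm above the bench.
- board_edge (a point): middle of the upper front edge of the spoilboard (pallet x = 0, y = 0, 23 mm above the bench); axes of the pallet.
- stop_face (a point): foot of the middle of the stop strip's face (pallet x = 100 mm, y = 0, 23 mm above the bench, on the spoilboard's top); axes of the pallet. The strip is fixed aluminium, 8 mm high above the spoilboard, 260 mm long in y, 25 mm deep behind this face.
- collet_nut: loose steel collet nut, 26 mm diameter, 20 mm high, standing on the bare front half of the pallet near its left (+y) edge; origin at the centre of its underside. Leave alone.
- screw_jar: loose clear jar with black cap, 48 mm diameter, 55 mm high, on the bench to the left of the pallet; origin at the centre of its underside. Leave alone.
- wrench: loose steel wrench 140 mm long lying on the bench to the right of the pallet; origin under its middle. Leave alone.
Not all that is in view belongs to the job. Of the things like the blank, leave any that is purple; of the rest the larger one is meant.

How it is judged (in metres and radians):
On the way, in this order (a step that is already met when the one before it is completed fails the run):
1. the blank stands tipped up on its far edge against the front edge of the spoilboard (tilted 60 to 120 degrees, that edge within 25 mm of the board's front and less than 25 mm above the plate) (angle between blank's own z axis and vertical between 1.05 and 2.1 rad and x of far_edge in the frame of pallet between -0.025 and 0.015 m and z of far_edge in the frame of pallet below 0.04 m).
2. the blank lies flat on the spoilboard, pocket down (angle between blank's own z axis and vertical above 3 rad and x of blank in the frame of pallet above 0.005 m and z of blank in the frame of pallet between 0.029 and 0.037 m), for 0.1 s.
At the end, for the whole second after the job is handed in: The blank rests flat and still on the spoilboard, pocket down (within 5 degrees), its leading 90 mm edge against the stop strip (its middle within 3.5 mm of the face, within 0.05 rad of square), wholly in front of the strip's length (centre within 85 mm of the strip's middle) (angle between blank's own z axis and vertical above 3.05 rad and x of near_edge in the frame of pallet between 0.0965 and 0.103 m and angle between the x axis of blank and the x axis of pallet, either way round below 0.05 rad and y of blank in the frame of pallet between -0.085 and 0.085 m and z of blank in the frame of pallet between 0.03 and 0.036 m and linear speed of blank below 0.01 m/s); the robot touches nothing.
It fails at once if the blank is lifted: its far edge, which should only pivot, more than 45 mm above the plate, both its far and near edges more than 30 mm above the plate, or its middle more than 65 mm above the plate (z of far_edge in the frame of pallet above 0.06 m or z of each of far_edge, near_edge in the frame of pallet above 0.045 m or z of blank in the frame of pallet above 0.08 m).
It fails at once if the collet nut, the jar or the wrench is moved more than 15 mm (distance of any of collet_nut, screw_jar, wrench from where it was at the start of the episode above 0.015 m).
It also fails if it takes over 64 s, if anything falls off the work surface, if the arm or the gripper's body presses on something with over 40 N, if the wrist force passes 120 N, or if a joint passes its speed limit or range.

### The arm

A 7-joint arm with a two-finger parallel gripper is mounted at the origin on the work surface. World frame = base frame: x ahead of the robot, y to its left, z up, the work surface at z = 0. Lengths are in m, angles in degrees, forces in N, time in s.
With the tool pointing down it reaches from about 0.425 to 0.875 m from the base axis. Payload 4.7 kg.
Tool frame: the origin (TCP) lies at the very end of the fingers, on their centre line; the grasp point (between the pads) lies 19 mm behind it (env.grasp_offset is the distance from the TCP to the grasp point, in m); z points along the fingers, y is the line along which they close (so a half turn about z gives the same grasp; the last joint's range is limited). The gripper opens to 87 mm and grips with 3 to 60 N. Pads are 19 mm wide; open, the fingers measure 117 mm over their backs; the gripper's body (75 mm by 190 mm) begins 51 mm behind the grasp point.
Start: joints at [-68.921, 18.392, -4.016, 83.108, 1.295, 78.541, -3.26], TCP at [0.225, 0.61, 0.223] pointing down, gripper open.
Joint ranges: [-163.93, 163.93], [-17.29, 119.83], [-79.2, 71.16], [3.27, 140.29], [-89.18, 269.18], [5.43, 117.66], [-154.24, 154.24]. Speed limits (degrees/s): [147.25, 147.25, 180, 180, 180, 180, 180].

### API

Orientations are given as [roll, pitch, yaw] about the fixed x, y, z axes, in that order (R = Rz(yaw) Ry(pitch) Rx(roll)).
In Python, from cell import env gives the robot as it stands. The module is installed in compiled form; this text tells all that it offers.
- The arm moves only by the tool drive_tool, never from a script. Its argument "moves" is one flat list of numbers, 5 for each row, row after row: the shift along the tool's x, y, z in units of 40 mm (1.0 is 40 mm), then the turn about the tool's z in units of 10 degrees (1.0 is 10 degrees), then the finger opening in mm, from 0 to 87. A call has 1 to 5 rows; each row is the pose to reach, as a shift and turn from the pose commanded when the call began, along the tool's axes at that moment; what a row does not reach only later rows make up. A row lasts 1/8 s, in which the tool goes at most 62.5 mm and 10.7 degrees, less where a joint would pass 70% of its speed; a pose out of reach is approached as far as the arm can. A call with a gripper value outside its range is refused whole. The fingers move at their own pace and stop on an object; "squeeze" is the grip in N (left out, the last holds). Time passes only in rows, so rows that repeat a pose let the fingers close. It gives the time, the measured TCP pose, the force, the opening and the grip force at its end, in the units of the state.
- env.get_obs(): the state, without advancing time (a new reading comes with each control period).
- env.read_camera(name): name is "scene" or "top" or "wrist"; returns (picture, depth): 420x560x3 uint8, red, green, blue; 420x560 float32, m along the optical axis (not along the pixel's ray), 0 where there is no reading.
- env.camera_model(name): a dict with "K" (3x3 intrinsics, pixels), "rvec" (rotation vector, rad) and "tvec" (3), from world to camera coordinates, as OpenCV has them; the wrist camera has in their place "tool_from_camera" (4x4, takes a point from camera to tool coordinates, whose origin is the TCP and whose axes are the flange's). Camera axes: x right, y down, z forward; pixel columns grow to the right and rows downward; lengths in m; the calibration is good to about 2 mm. A picture is of the moment at which its call begins: read the wrist's pose just before it. camera_model takes no time and is no camera call.
- env.sign_off(): hands the job in; it is judged then, once.
The state is a dict: "time_s": time; "qpos": joint angles; "joint_velocities": joint speeds; "effort": joint torques, N m; "tool_pos": TCP position; "tool_rot": TCP orientation; "force": force on the tool from outside, world axes, zero at the start; "wrist_torque": the same for the moment, N m; "grip_width": finger opening in m; "grasp_force": force on a finger pad.
Only numpy, scipy, OpenCV 4.12 (cv2) and the standard library are available. Lean on these libraries where they do the work, as an engineer would, in place of code of your own. Each camera call takes 0.05 s, during which the arm holds its last target. There are 200 camera calls.

## Working session

There is one attempt and no reset: what is moved stays moved. The work goes in short steps, Python scripts to look and compute and a tool call to move; the robot and the scene stay as the last step left them, time stands still between calls to the robot, and variables do not carry over. Pictures are saved under pics/ and viewed, at most 10 in all, crops included, and the job is handed in when it is done.

Besides the shell and the picture viewer there is one more tool, called as name(argument=value, ...), one argument or row to a line, values as JSON. drive_tool: Moves the arm, as the interface text tells. Its arguments: {"type":"object","properties":{"moves":{"type":"array","items":{"type":"number"}},"squeeze":{"type":"number"}},"required":["moves"]}

```bash
mkdir -p pics; cat > h.py <<'E'
import numpy as np, cv2
from cell import env
from scipy.spatial.transform import Rotation as R
def cloud(name):
    o=env.get_obs(); im,d=env.read_camera(name); m=env.camera_model(name); K=np.array(m["K"])
    v,u=np.mgrid[:420,:560]
    P=np.stack([(u-K[0,2])/K[0,0]*d,(v-K[1,2])/K[1,1]*d,d],-1)
    if name=="wrist":
        T=np.array(m["tool_from_camera"]); Rt=R.from_euler('xyz',o["tool_rot"],degrees=True).as_matrix()
        P=P@T[:3,:3].T+T[:3,3]; P=P@Rt.T+np.array(o["tool_pos"])
    else:
        Rm=cv2.Rodrigues(np.array(m["rvec"],float))[0]; P=(P-np.array(m["tvec"]).ravel())@Rm
    P[d==0]=np.nan
    return im,P
def save(n,im): cv2.imwrite(f"pics/{n}.png",im[...,::-1])
E
python3 - <<'E'
from h import *
a,P=cloud("scene"); b,Q=cloud("top"); save("s0",a); save("t0",b); np.savez("c0.npz",a=a,P=P,b=b,Q=Q)
o=env.get_obs(); print(o)
for v,u in [(100,100),(210,280),(320,450)]: print(Q[v,u])
E
```

```text
{'time_s': 0.1, 'qpos': array([-68.92198123,  18.43548023,  -4.01549037,  83.16758989,
         1.29559903,  78.5401644 ,  -3.26008525]), 'joint_velocities': array([-0.00088462, -0.02514319, -0.04468467, -0.18443593, -0.0240164 ,
       -0.03417442, -0.0484808 ]), 'effort': array([ 5.99714190e-05, -4.92570198e+01, -4.05913582e-01, -3.13401389e+01,
       -6.43122476e-02,  3.94118449e-02,  5.97214898e-05]), 'tool_pos': array([0.22507142, 0.60926848, 0.22156613]), 'tool_rot': array([-1.79902029e+02,  5.99489508e-03,  1.59731569e+02]), 'force': array([ 0.98431433, -1.36531726,  0.02572469]), 'wrist_torque': array([-0.05433161,  0.0021734 ,  0.00562061]), 'grasp_force': 0.0, 'grip_width': 0.08715691233892112}
[ 0.77740509  0.42812701 -0.00185199]
[0.52111716 0.03707695 0.02148097]
[ 0.30522083 -0.28890414 -0.00320949]
```

View pics/t0.png

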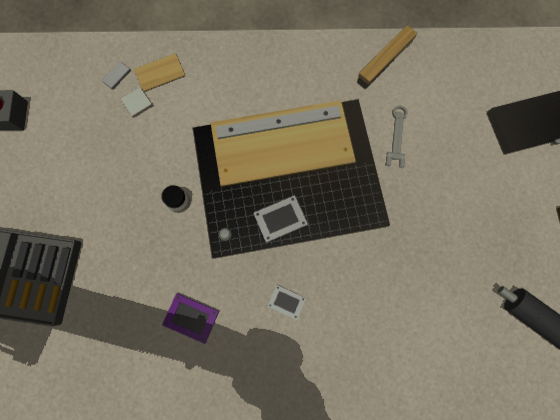

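View pics/s0.png

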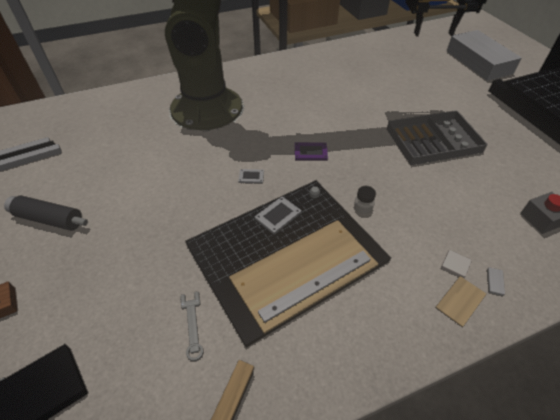

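```bash
cat > m.py <<'E'
from h import *
def rect(pts):
    r=cv2.minAreaRect(pts.astype(np.float32)); return np.round(r[0],4),np.round(r[1],4),round(r[2],2)
c=np.load("c0.npz"); 
m=env.camera_model("top"); K=np.array(m["K"]); Rm=cv2.Rodrigues(np.array(m["rvec"],float))[0]; t=np.array(m["tvec"]).ravel()
def atz(uv,z):
    uv=np.atleast_2d(np.asarray(uv,float)); d=np.c_[(uv-K[[0,1],[2,2]])/K[[0,1],[0,1]],np.ones(len(uv))]@Rm; C=-t@Rm
    return (C+d*((z-C[2])/d[:,2])[:,None])[:,:2]
if __name__=="__main__":
    b,Q=c["b"],c["Q"]; hsv=cv2.cvtColor(b,cv2.COLOR_RGB2HSV); print("cam",-t@Rm,K[0,0])
    def comp(mask,seed):
        n,l=cv2.connectedComponents(mask.astype(np.uint8)); k=l[seed[1],seed[0]]; 
        v,u=np.nonzero(l==k); return np.c_[u,v]
    box=np.zeros((420,560),bool); box[95:262,190:392]=1
    wood=comp(box&(hsv[...,1]>70)&(hsv[...,2]>90),(280,160))
    bl=comp(box&(hsv[...,2]>110)&(hsv[...,1]<70),(268,214)) 
    dark=comp(box&(hsv[...,2]<75),(200,150))
    strip=comp(box&(hsv[...,1]<60)&(hsv[...,2]>90),(255,128))
    for n,p,z in [("wood",wood,.023),("blank",bl,.025),("pallet",dark,.015),("strip",strip,.031)]:
        w=atz(p,z); r=rect(w); print(n,len(p),r, "zmed",np.nanmedian(Q[p[:,1],p[:,0],2])); print(np.round(cv2.boxPoints(cv2.minAreaRect(w.astype(np.float32))),4).tolist())
    print("nut",atz((224,235),.03),"jar",atz((174,196),.05))
    s=cv2.resize(b[95:265,185:395],None,fx=3.5,fy=3.5,interpolation=cv2.INTER_CUBIC); save("t0c",s)
E
python3 m.py
```

```text
cam [0.36001459 0.04856232 0.76969783] 384.35567516399095
wood 7124 (array([0.6656, 0.0314]), array([0.1409, 0.2801]), 9.77) zmed 0.021394494305672963
[[0.5723999738693237, 0.1574999988079071], [0.6198999881744385, -0.11860000342130661], [0.7588000297546387, -0.09470000118017197], [0.7111999988555908, 0.18140000104904175]]
blank 222863 (array([0.5714, 0.0395]), array([1.2571, 0.8643]), 89.22) zmed -0.0015529873309861185
[[0.1307000070810318, -0.5831000208854675], [0.9948999881744385, -0.5949000120162964], [1.0120999813079834, 0.6621000170707703], [0.14790000021457672, 0.6739000082015991]]
pallet 12880 (array([0.5961, 0.0192]), array([0.2803, 0.3584]), 9.78) zmed 0.013308711112945551
[[0.42750000953674316, 0.1720000058412552], [0.48840001225471497, -0.18119999766349792], [0.7645999789237976, -0.13359999656677246], [0.7037000060081482, 0.21960000693798065]]
strip 1380 (array([0.7071, 0.0384]), array([0.0257, 0.2583]), 9.79) zmed 0.029574663023683966
[[0.6725000143051147, 0.16349999606609344], [0.7164000272750854, -0.09099999815225601], [0.7416999936103821, -0.08669999986886978], [0.6977999806404114, 0.1678999960422516]]
nut [[0.47083739 0.14664949]] jar [[0.54495034 0.24197434]]
```

View pics/t0c.png

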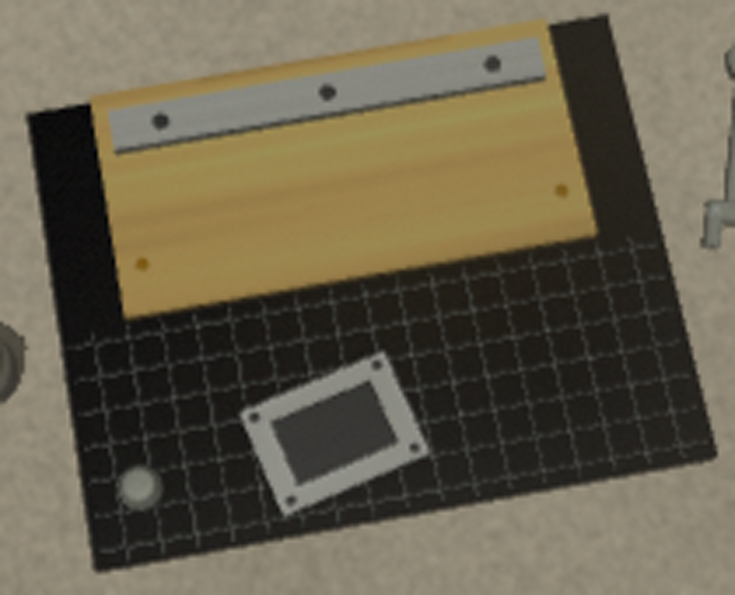

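```bash
cat > p.py <<'E'
from m import *
YAW=9.78; PC=np.array([.5961,.0192])
def topal(w): return (np.atleast_2d(w)[:,:2]-PC)@R.from_euler('z',YAW,degrees=True).as_matrix()[:2,:2]
E
python3 - <<'E'
from p import *
cr=np.array([[243,410],[384,353],[428,452],[288,515]])
f=lambda p:topal(atz(p/3.5+[185-.36,95-.36],.025))*1000
print(f(cr).round(1), f(cr).mean(0))
hsv=cv2.cvtColor(c["b"],cv2.COLOR_RGB2HSV); mk=np.zeros((420,560),np.uint8); mk[192:250,248:312]=1
mk&=(hsv[...,2]>np.uint8(85)).astype(np.uint8)
n,l,s,_=cv2.connectedComponentsWithStats(mk,connectivity=4); k=1+np.argmax(s[1:,4]); v,u=np.nonzero(l==k)
print(s[k],rect(f((np.c_[u,v]-[185-.36,95-.36])*3.5)))
print("nut",topal(atz((224,235),.03))*1000)
o=env.get_obs(); print("tool",topal(o["tool_pos"])*1000)
# required move in tool axes to reach pallet (x,y) target with current yaw
Rt=R.from_euler('xyz',o["tool_rot"],degrees=True)
Rp=R.from_euler('z',YAW,degrees=True).as_matrix()[:2,:2]
for t in [(-.17,-.005)]:
    w=np.r_[Rp@t+PC,.05]; print(w,Rt.inv().apply(w-o["tool_pos"])/.04)
E
```

```text
[[ -65.9   81.7]
 [ -47.6   -3.1]
 [-108.4  -16.4]
 [-129.2   67.2]] [-87.78404499  32.33761303]
[254 196  54  47 863] (array([-87.9169,  33.621 ]), array([64.8484, 90.6497]), 12.96)
nut [[-101.79292488  146.87509648]]
tool [[-265.40422531  644.51812943]]
[ 0.42941989 -0.01460447  0.05      ] [-10.1949649  -12.8539591    4.31220541]
```

drive_tool(
  moves=[-6.6,-5.25,1,-3,40,-6.6,-5.25,1,-3,40,-6.6,-5.25,1,-3,40,-6.6,-5.25,1,-3,40,-6.6,-5.25,1,-3,40],
  squeeze=10,
)

```text
time_s: 0.72
tool_pos: [0.3865, 0.3429, 0.1854]
tool_rot: [-180.0, -0.0, -170.3]
force: [0.2, -0.1, -1.6]
grip_width: 0.0457
grasp_force: 0.0
```

drive_tool(
  moves=[0.1,-8,2.5,0,40,0.1,-8,2.5,0,40,0.1,-8,2.5,0,40,0.1,-8,2.5,0,40,0.1,-8,2.5,0,40],
)

```text
time_s: 1.35
tool_pos: [0.4324, 0.0486, 0.0921]
tool_rot: [180.0, 0.0, -170.3]
force: [0.8, 0.7, -1.1]
grip_width: 0.04
grasp_force: 0.0
```

drive_tool(
  moves=[0,0,0,0,40],
)

```text
time_s: 1.48
tool_pos: [0.4313, 0.0456, 0.0912]
tool_rot: [-179.9, -0.2, -170.8]
force: [-0.5, 0.5, 0.4]
grip_width: 0.04
grasp_force: 0.0
```

```bash
cat > w.py <<'E'
from p import *
o=env.get_obs(); print(o["time_s"],"pal mm",(topal(o["tool_pos"])*1000).round(1),"z",(o["tool_pos"][2]*1000).round(2),o["tool_rot"].round(2),"Fpal",(topal(o["force"][:2]+PC)).round(2),o["force"][2].round(2),(o["grip_width"]*1000).round(1))
E
python3 w.py
```

```text
Traceback (most recent call last):
  File "w.py", line 2, in <module>
    o=env.get_obs(); print(o["time_s"],"pal mm",(topal(o["tool_pos"])*1000).round(1),"z",(o["tool_pos"][2]*1000).round(2),o["tool_rot"].round(2),"Fpal",(topal(o["force"][:2]+PC)).round(2),o["force"][2].round(2),(o["grip_width"]*1000).round(1))
                                                                                                                                                                                                                   ^^^^^^^^^^^^^^^^^^^^^^^^^^^^
AttributeError: 'float' object has no attribute 'round'
```

drive_tool(
  moves=[0,-0.55,0.8,0,40,0,-0.55,1.7,0,40,0,-0.55,1.8,0,40,0,-0.55,1.8,0,40],
)

```text
time_s: 1.98
tool_pos: [0.4366, 0.0296, 0.0212]
tool_rot: [180.0, 0.0, -170.2]
force: [-0.1, -0.4, 0.2]
grip_width: 0.0398
grasp_force: 0.0
```

```bash
sed -i 's/o\["force"\]\[2\].round(2),(o\["grip_width"\]\*1000).round(1)/np.round([o["force"][2],o["grip_width"]*1000],2)/' w.py; python3 w.py
```

```text
1.975 pal mm [[-155.5   37.3]] z 21.22 [ 1.7999e+02  2.0000e-02 -1.7019e+02] Fpal [[-0.19 -0.38]] [ 0.2  39.77]
```

drive_tool(
  moves=[0,-0.1,0.11,0,40,-0.25,-0.1,0.11,0,40,-0.5,-0.1,0.11,0,40,-0.75,-0.1,0.11,0,40,-1.0,-0.1,0.11,0,40],
)

```text
time_s: 2.6
tool_pos: [0.477, 0.0318, 0.0162]
tool_rot: [180.0, -0.0, -170.3]
force: [-1.0, -1.4, 0.7]
grip_width: 0.0399
grasp_force: 0.4
```

drive_tool(
  moves=[-0.2,0,0,0,40,-0.4,0,0,0,40,-0.6,0,0,0,40,-0.6,0,0,0,40],
)

```text
time_s: 3.1
tool_pos: [0.501, 0.0357, 0.0164]
tool_rot: [-180.0, 0.1, -170.3]
force: [-0.2, 0.2, 0.1]
grip_width: 0.0397
grasp_force: 0.0
```

```bash
python3 w.py; python3 - <<'E'
from h import *
b,Q=cloud("scene"); save("s1",cv2.resize(b[150:350,170:410],None,fx=3,fy=3,interpolation=cv2.INTER_CUBIC))
E
```

```text
3.1 pal mm [[-90.9  32.4]] z 16.37 [-1.7998e+02  7.0000e-02 -1.7027e+02] Fpal [[-0.13  0.23]] [ 0.12 39.7 ]
```

View pics/s1.png

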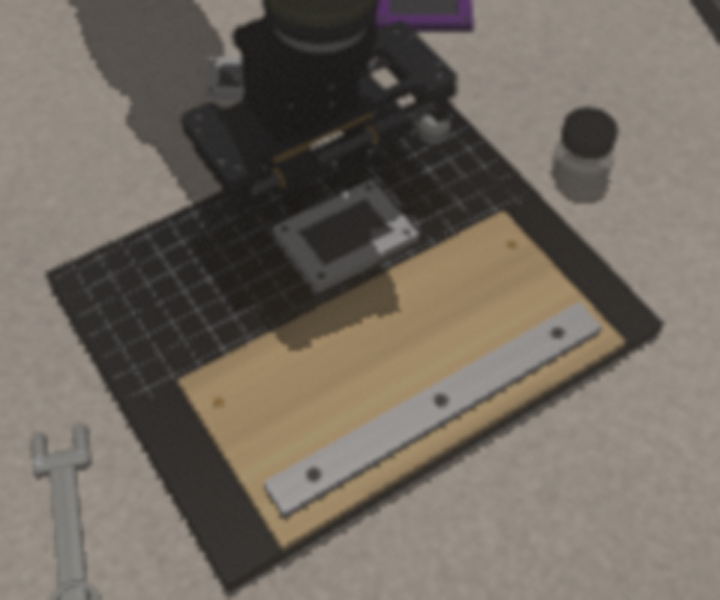

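Blank squared (crop pixels about 275–418, 180–290), with a small gap to the board. Push on to contact.

drive_tool(
  moves=[-0.12,0,0,0,40,-0.24,0,0,0,40,-0.36,0,0,0,40,-0.36,0,0,0,40],
)

```text
time_s: 3.65
tool_pos: [0.5149, 0.0381, 0.0164]
tool_rot: [-180.0, 0.1, -170.3]
force: [-0.6, -0.1, -0.3]
grip_width: 0.0399
grasp_force: 0.0
```

drive_tool(
  moves=[-0.05,0,0,0,40,-0.1,0,0,0,40,-0.1,0,0,0,40],
)

```text
time_s: 4.03
tool_pos: [0.5165, 0.0384, 0.0159]
tool_rot: [180.0, -0.2, -170.3]
force: [-4.9, -0.8, 4.1]
grip_width: 0.0398
grasp_force: 2.6
```

drive_tool(
  moves=[-0.03,0,0,0,40,-0.03,0,-0.06,0,40,-0.02,0,-0.13,0,40,-0.02,0,-0.2,0,40,-0.02,0,-0.26,0,40],
)

```text
time_s: 4.65
tool_pos: [0.5168, 0.0384, 0.0258]
tool_rot: [180.0, -0.2, -170.3]
force: [-5.0, -0.8, -0.6]
grip_width: 0.0397
grasp_force: 2.6
```

```bash
python3 w.py; python3 - <<'E'
from h import *
b,Q=cloud("scene"); save("s2",cv2.resize(b[200:270,240:340],None,fx=6,fy=6,interpolation=cv2.INTER_CUBIC))
E
```

```text
4.65 pal mm [[-74.9  32.4]] z 25.84 [ 179.99   -0.25 -170.28] Fpal [[-5.06  0.06]] [-0.61 39.74]
```

View pics/s2.png

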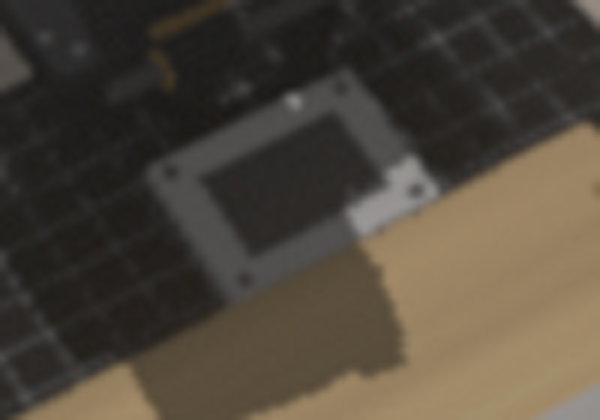

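drive_tool(
  moves=[-0.01,0,-0.13,0,40,-0.03,0,-0.255,0,40,-0.065,0,-0.375,0,40,-0.105,0,-0.49,0,40,-0.165,0,-0.6,0,40],
)

```text
time_s: 5.32
tool_pos: [0.5235, 0.0396, 0.0505]
tool_rot: [180.0, -0.2, -170.3]
force: [-7.0, -0.6, 2.8]
grip_width: 0.0398
grasp_force: 4.0
```

```bash
python3 w.py; cat > bl.py <<'E'
from p import *
# heights of bright/grey pixels near the blank, in the pallet frame
im,P=cloud("scene"); q=np.c_[topal(P.reshape(-1,3)),P.reshape(-1,3)[:,2]]*1000
for y0 in (0,15,30,45,60):
    s=q[(abs(q[:,1]-y0)<4)&(q[:,0]>-75)&(q[:,0]<110)]
    print(y0,[(int(x),np.round(np.nanpercentile(s[(abs(s[:,0]-x)<4),2],[10,90])).tolist()) for x in range(-70,110,10) if (abs(s[:,0]-x)<4).any()])
E
python3 bl.py
```

```text
5.325 pal mm [[-68.1  32.4]] z 50.5 [ 179.98   -0.24 -170.28] Fpal [[-6.96  0.63]] [ 2.82 39.83]
0 [(-70, [231.0, 469.0]), (-60, [232.0, 462.0]), (-50, [227.0, 379.0]), (-40, [80.0, 452.0]), (-30, [127.0, 438.0]), (-20, [33.0, 37.0]), (-10, [29.0, 31.0]), (0, [24.0, 28.0]), (10, [22.0, 26.0]), (20, [21.0, 24.0]), (30, [21.0, 24.0]), (40, [21.0, 24.0]), (50, [22.0, 24.0]), (60, [22.0, 25.0]), (70, [22.0, 24.0]), (80, [21.0, 25.0]), (90, [22.0, 25.0]), (100, [30.0, 33.0])]
15 [(-70, [459.0, 460.0]), (-60, [62.0, 459.0]), (-50, [57.0, 456.0]), (-40, [155.0, 446.0]), (-30, [255.0, 435.0]), (-20, [33.0, 38.0]), (-10, [29.0, 32.0]), (0, [23.0, 29.0]), (10, [22.0, 24.0]), (20, [22.0, 24.0]), (30, [22.0, 24.0]), (40, [23.0, 24.0]), (50, [23.0, 25.0]), (60, [22.0, 24.0]), (70, [22.0, 25.0]), (80, [21.0, 24.0]), (90, [22.0, 25.0]), (100, [30.0, 32.0])]
30 [(-70, [459.0, 473.0]), (-60, [458.0, 459.0]), (-50, [55.0, 457.0]), (-40, [51.0, 451.0]), (-30, [249.0, 434.0]), (-20, [32.0, 38.0]), (-10, [28.0, 32.0]), (0, [22.0, 28.0]), (10, [22.0, 24.0]), (20, [21.0, 24.0]), (30, [22.0, 24.0]), (40, [2
[... 191 characters left out ...]
55.0, 458.0]), (-40, [52.0, 452.0]), (-30, [223.0, 440.0]), (-20, [33.0, 426.0]), (-10, [28.0, 32.0]), (0, [23.0, 26.0]), (10, [22.0, 24.0]), (20, [22.0, 23.0]), (30, [21.0, 24.0]), (40, [21.0, 25.0]), (50, [21.0, 24.0]), (60, [22.0, 25.0]), (70, [22.0, 25.0]), (80, [21.0, 25.0]), (90, [22.0, 24.0]), (100, [29.0, 33.0])]
60 [(-70, [113.0, 474.0]), (-60, [67.0, 468.0]), (-50, [57.0, 464.0]), (-40, [52.0, 457.0]), (-30, [45.0, 450.0]), (-20, [41.0, 436.0]), (-10, [30.0, 35.0]), (0, [22.0, 27.0]), (10, [22.0, 25.0]), (20, [22.0, 25.0]), (30, [22.0, 24.0]), (40, [21.0, 24.0]), (50, [22.0, 24.0]), (60, [22.0, 25.0]), (70, [21.0, 25.0]), (80, [22.0, 25.0]), (90, [22.0, 25.0]), (100, [30.0, 33.0])]
```

drive_tool(
  moves=[-0.07,0,-0.105,0,40,-0.16,0,-0.2,0,40,-0.25,0,-0.29,0,40,-0.35,0,-0.37,0,40,-0.455,0,-0.44,0,40],
)

```text
time_s: 6.0
tool_pos: [0.5382, 0.0421, 0.0689]
tool_rot: [179.9, -0.7, -170.3]
force: [-20.7, -2.9, 21.4]
grip_width: 0.0397
grasp_force: 14.0
```

drive_tool(
  moves=[0.01,0,-0.03,0,40,0.02,0,-0.06,0,40],
)

```text
time_s: 6.25
tool_pos: [0.541, 0.0426, 0.0721]
tool_rot: [179.9, -0.2, -170.3]
force: [-10.3, -1.5, 11.3]
grip_width: 0.0398
grasp_force: 7.2
```

drive_tool(
  moves=[-0.04,0,-0.05,0,40,-0.085,0,-0.085,0,40,-0.14,0,-0.12,0,40,-0.195,0,-0.145,0,40],
)

```text
time_s: 6.75
tool_pos: [0.551, 0.0443, 0.0789]
tool_rot: [180.0, 0.1, -170.3]
force: [-8.0, -0.2, 12.6]
grip_width: 0.0399
grasp_force: 7.4
```

```bash
python3 w.py; python3 - <<'E'
from h import *
b,Q=cloud("scene"); save("s3",cv2.resize(b[170:280,220:360],None,fx=5,fy=5,interpolation=cv2.INTER_CUBIC))
E
```

```text
6.75 pal mm [[-40.2  32.4]] z 78.86 [ 1.7995e+02  9.0000e-02 -1.7028e+02] Fpal [[-7.94  1.14]] [12.64 39.89]
```

View pics/s3.png

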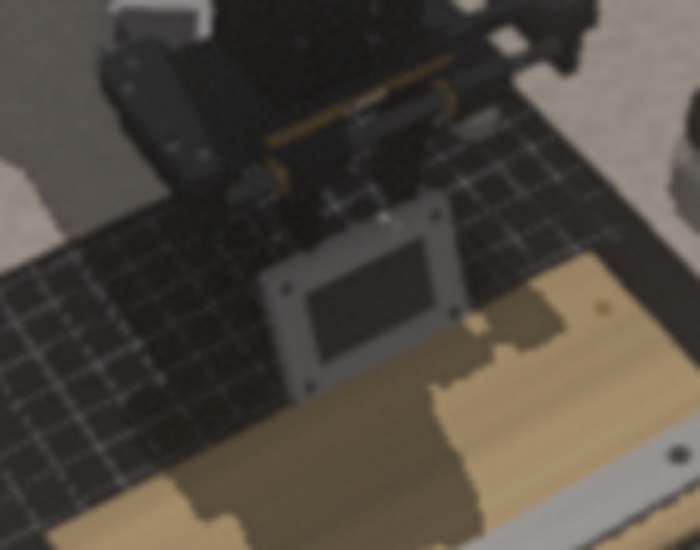

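```bash
cat > fit.py <<'E'
from p import *
im,P=cloud("scene")
poly=np.array([[275,280],[437,203],[457,308],[303,390]])/5+[220,170]
mk=cv2.fillPoly(np.zeros((420,560),np.uint8),[poly.round().astype(int)],1)>0
q=P[mk]; q=np.c_[topal(q),q[:,2]]*1000; q=q[np.isfinite(q).all(1)&(q[:,2]<95)&(abs(q[:,0])<60)]
# outer frame face: fit x=a*z+b*y+c robustly (pocket floor is 3 mm deeper)
A=np.c_[q[:,2],q[:,1],np.ones(len(q))]; w=np.ones(len(q))>0
for _ in range(6):
    k=np.linalg.lstsq(A[w],q[w,0],rcond=None)[0]; r=q[:,0]-A@k; w=abs(r-np.median(r[w]))<max(2,1.5*r[w].std())
print(len(q),w.sum(),k,"tilt",90+np.degrees(np.arctan(k[0])),"yaw",np.degrees(np.arctan(k[1])),"z",q[:,2].min(),q[:,2].max(),"x",q[:,0].min(),q[:,0].max(),"y",q[:,1].min(),q[:,1].max())
print("x at z=23:",k@[23,32,1])
E
python3 fit.py
```

```text
795 568 [-0.35353321 -0.00811511  8.05358133] tilt 70.52980726785682 yaw -0.4649514295741696 z 26.15118467276535 84.48715132364092 x -22.27469278035989 1.9400908722273353 y -16.413869198468213 66.90778613579306
x at z=23: -0.3373660221466519
```

drive_tool(
  moves=[-0.1,0,-0.05,0,40,-0.21,0,-0.095,0,40,-0.32,0,-0.125,0,40,-0.43,0,-0.14,0,40],
)

```text
time_s: 7.35
tool_pos: [0.5709, 0.0477, 0.0858]
tool_rot: [180.0, 0.5, -170.3]
force: [-2.5, 0.0, 11.7]
grip_width: 0.0402
grasp_force: 6.3
```

```bash
python3 w.py; python3 fit.py; python3 - <<'E'
from h import *
b,Q=cloud("scene"); save("s4",cv2.resize(b[170:280,220:360],None,fx=5,fy=5,interpolation=cv2.INTER_CUBIC))
E
```

```text
7.35 pal mm [[-20.   32.4]] z 85.79 [ 179.97    0.47 -170.27] Fpal [[-2.51  0.45]] [11.74 40.21]
720 481 [-0.0251766  -0.02682957  0.92464117] tilt 88.55779175099516 yaw -1.5368524950081437 z 13.2404514073723 94.92398469181343 x -59.97245159730715 3.2577583493541526 y -19.76015971579819 86.25287347097944
x at z=23: -0.5129669016543137
```

View pics/s4.png

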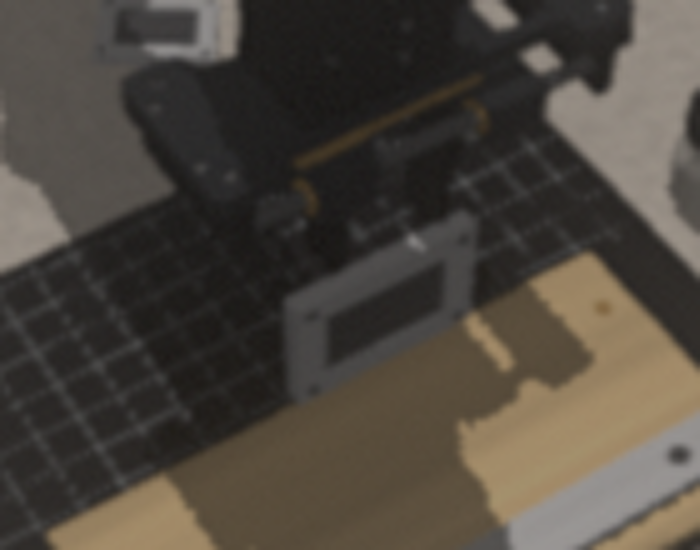

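drive_tool(
  moves=[-0.1,0,-0.03,0,40,-0.2,0,-0.05,0,40,-0.3,0,-0.05,0,40,-0.42,0,-0.05,0,40],
)

```text
time_s: 7.95
tool_pos: [0.5876, 0.0506, 0.087]
tool_rot: [180.0, 0.5, -170.3]
force: [0.2, -0.1, 4.3]
grip_width: 0.0402
grasp_force: 3.3
```

```bash
python3 w.py; python3 fit.py
```

```text
7.95 pal mm [[-3.  32.4]] z 86.96 [ 179.99    0.49 -170.26] Fpal [[ 0.21 -0.19]] [ 4.32 40.25]
677 256 [  0.7906313   -0.1041493  -53.65052044] tilt 128.33100004284626 yaw -5.945878603015012 z 11.210686957955302 94.74024819910002 x -59.588795470886105 16.94947428956933 y -19.955031482958177 89.74708748414764
x at z=23: -38.79877808020848
```

drive_tool(
  moves=[-0.12,0,0,0,40,-0.25,0,0.02,0,40,-0.38,0,0.04,0,40,-0.5,0,0.06,0,40,-0.5,0,0.06,0,40],
)

```text
time_s: 8.62
tool_pos: [0.6052, 0.0537, 0.0824]
tool_rot: [-180.0, 0.2, -170.3]
force: [2.9, 1.2, 6.6]
grip_width: 0.0398
grasp_force: 3.2
```

```bash
python3 w.py; python3 - <<'E'
from h import *
b,Q=cloud("scene"); save("s5",cv2.resize(b[170:300,200:380],None,fx=4,fy=4,interpolation=cv2.INTER_CUBIC))
E
```

```text
8.625 pal mm [[14.8 32.4]] z 82.44 [-180.      0.19 -170.26] Fpal [[3.1  0.67]] [ 6.6  39.76]
```

View pics/s5.png

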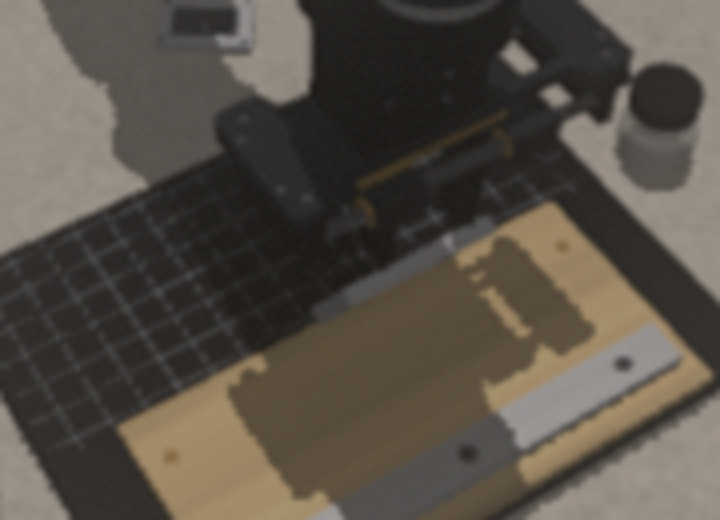

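Blank is past vertical (visible band from about (315,310) to (495,225) is its near side face), held by the finger's press. Release upward.

drive_tool(
  moves=[0,0,-0.25,0,40,-0.2,0,-0.4,0,40,-0.2,0,-0.4,0,40,-0.2,0,-0.4,0,40],
)

```text
time_s: 9.18
tool_pos: [0.6109, 0.0546, 0.0971]
tool_rot: [-180.0, -0.1, -170.3]
force: [-0.8, 0.2, -0.4]
grip_width: 0.0398
grasp_force: 0.0
```

```bash
python3 w.py; python3 - <<'E'
from h import *
b,Q=cloud("scene"); save("s6",cv2.resize(b[170:300,200:380],None,fx=4,fy=4,interpolation=cv2.INTER_CUBIC))
E
```

```text
9.175 pal mm [[20.6 32.4]] z 97.12 [-1.8000e+02 -7.0000e-02 -1.7027e+02] Fpal [[-0.75  0.36]] [-0.37 39.84]
```

View pics/s6.png

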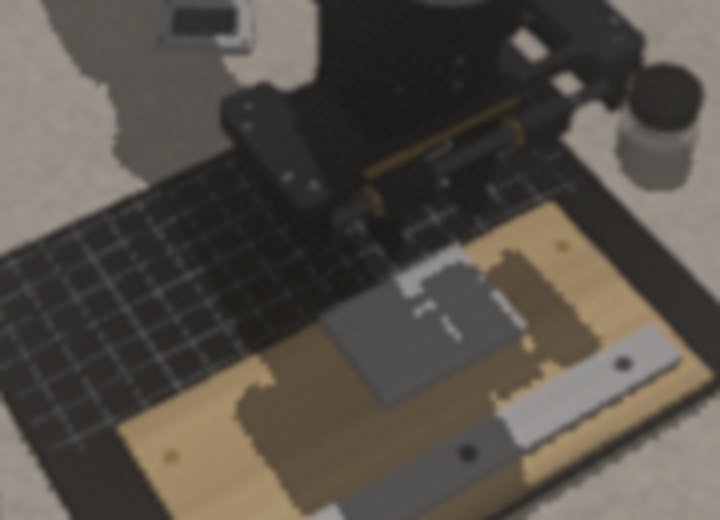

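drive_tool(
  moves=[0.7,0,0,0,40,1.4,0,0,0,40,1.4,0,0.8,0,40,1.4,0,1.72,0,40,1.4,0,1.72,0,40],
)

```text
time_s: 9.85
tool_pos: [0.5531, 0.0449, 0.0261]
tool_rot: [-180.0, -0.4, -170.3]
force: [0.3, -0.8, 0.7]
grip_width: 0.0402
grasp_force: 0.0
```

```bash
python3 w.py; python3 bl.py | sed -n 3p
```

```text
9.85 pal mm [[-38.1  32.6]] z 26.15 [-179.99   -0.38 -170.27] Fpal [[ 0.13 -0.79]] [ 0.69 40.21]
30 [(-70, [466.0, 471.0]), (-60, [460.0, 465.0]), (-50, [100.0, 457.0]), (-40, [15.0, 450.0]), (-30, [15.0, 435.0]), (-20, [15.0, 433.0]), (-10, [113.0, 427.0]), (0, [227.0, 411.0]), (10, [32.0, 396.0]), (20, [32.0, 34.0]), (30, [31.0, 34.0]), (40, [32.0, 34.0]), (50, [32.0, 34.0]), (60, [32.0, 34.0]), (70, [23.0, 32.0]), (80, [22.0, 24.0]), (90, [22.0, 24.0]), (100, [28.0, 32.0])]
```

drive_tool(
  moves=[-0.3,0,-0.05,0,40,-0.6,0,-0.05,0,40,-0.8,0,-0.05,0,40,-1.0,0,-0.05,0,40,-1.2,0,-0.05,0,40],
)

```text
time_s: 10.52
tool_pos: [0.6038, 0.0534, 0.0308]
tool_rot: [180.0, -0.0, -170.3]
force: [-2.1, -0.7, 1.9]
grip_width: 0.0399
grasp_force: 0.8
```

drive_tool(
  moves=[-0.1,0,0,0,40,-0.2,0,0,0,40,-0.28,0,0,0,40,-0.34,0,0,0,40,-0.34,0,0,0,40],
)

```text
time_s: 11.15
tool_pos: [0.6154, 0.0553, 0.0306]
tool_rot: [180.0, -0.2, -170.3]
force: [-6.6, -0.3, 3.8]
grip_width: 0.04
grasp_force: 2.6
```

```bash
python3 w.py; python3 bl.py
```

```text
11.15 pal mm [[25.1 32.3]] z 30.58 [ 179.98   -0.2  -170.28] Fpal [[-6.51  0.81]] [ 3.81 40.  ]
0 [(-50, [409.0, 441.0]), (-40, [398.0, 445.0]), (-30, [393.0, 452.0]), (-20, [412.0, 460.0]), (-10, [201.0, 461.0]), (0, [201.0, 460.0]), (10, [138.0, 454.0]), (20, [40.0, 449.0]), (30, [209.0, 444.0]), (40, [210.0, 355.0]), (50, [134.0, 429.0]), (60, [112.0, 420.0]), (70, [32.0, 34.0]), (80, [32.0, 34.0]), (90, [32.0, 34.0]), (100, [30.0, 35.0])]
15 [(-70, [479.0, 491.0]), (-60, [476.0, 488.0]), (-50, [473.0, 483.0]), (-40, [470.0, 478.0]), (-30, [465.0, 473.0]), (-20, [462.0, 469.0]), (-10, [325.0, 464.0]), (0, [455.0, 459.0]), (10, [440.0, 455.0]), (20, [439.0, 440.0]), (30, [439.0, 440.0]), (40, [33.0, 437.0]), (50, [100.0, 430.0]), (60, [210.0, 414.0]), (70, [32.0, 33.0]), (80, [32.0, 34.0]), (90, [33.0, 34.0]), (100, [31.0, 34.0])]
30 [(-70, [499.0, 501.0]), (-60, [495.0, 500.0]), (-50, [490.0, 495.0]), (-40, [484.0, 490.0]), (-30, [478.0, 484.0]), (-20, [473.0, 478.0]), (-10, [468.0, 472.0]), (0, [462.0, 466.0]), (10, [437.0, 459.0]), (20, [23.0, 454.0]), (30, [24.0, 440.0]), (40, 
[... 166 characters left out ...]
, (-50, [495.0, 500.0]), (-40, [490.0, 494.0]), (-30, [483.0, 487.0]), (-20, [476.0, 481.0]), (-10, [470.0, 474.0]), (0, [463.0, 467.0]), (10, [438.0, 461.0]), (20, [24.0, 454.0]), (30, [24.0, 440.0]), (40, [33.0, 439.0]), (50, [118.0, 434.0]), (60, [199.0, 425.0]), (70, [382.0, 414.0]), (80, [32.0, 35.0]), (90, [32.0, 35.0]), (100, [30.0, 34.0])]
60 [(-50, [495.0, 499.0]), (-40, [486.0, 493.0]), (-30, [480.0, 485.0]), (-20, [473.0, 478.0]), (-10, [15.0, 470.0]), (0, [458.0, 463.0]), (10, [453.0, 459.0]), (20, [438.0, 455.0]), (30, [91.0, 451.0]), (40, [34.0, 446.0]), (50, [95.0, 440.0]), (60, [106.0, 434.0]), (70, [34.0, 425.0]), (80, [33.0, 407.0]), (90, [31.0, 34.0]), (100, [31.0, 33.0])]
```

Contact with the stop at the predicted position with 6.5 N. Back off and check.

drive_tool(
  moves=[-0.04,0,0,0,40,0.1,0,0,0,40,0.5,0,0,0,40,1.0,0,0,0,40,1.0,0,-1,0,40],
)

```text
time_s: 11.82
tool_pos: [0.5739, 0.0486, 0.0682]
tool_rot: [180.0, -0.4, -170.3]
force: [0.3, 0.2, 1.1]
grip_width: 0.0402
grasp_force: 0.0
```

drive_tool(
  moves=[1.5,0,-1.5,0,40,2.5,0,-2,0,40,2.5,0,-2,0,40,2.5,0,-2,0,40],
)

```text
time_s: 12.32
tool_pos: [0.4798, 0.0325, 0.1513]
tool_rot: [180.0, 0.2, -170.3]
force: [-0.0, -0.1, -1.0]
grip_width: 0.04
grasp_force: 0.0
```

```bash
python3 w.py; python3 - <<'E'
from p import *
a,_=cloud("scene"); b,Q=cloud("top")
s=cv2.resize(a[200:310,220:390],None,fx=4,fy=4,interpolation=cv2.INTER_CUBIC); save("s7",s)
E
```

```text
12.325 pal mm [[-112.4   32.8]] z 151.26 [ 1.7995e+02  1.7000e-01 -1.7025e+02] Fpal [[-0.04 -0.06]] [-1.   39.99]
```

View pics/s7.png

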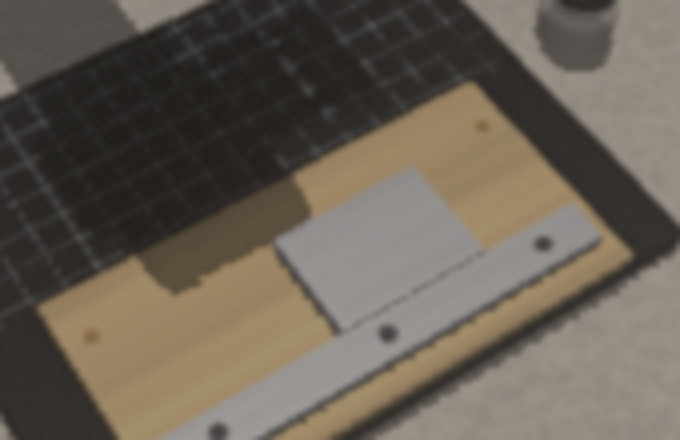

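The blank sits plain side up, flush against the strip (seam from about (340,330) to (482,252)). The arm is clear of it.

```bash
python3 -c "from cell import env; print(env.sign_off())"
```

```text
the job is handed in; nothing more can be done
None
```

The blank is flipped pocket-down on the spoilboard and flush against the stop strip, and the job is handed in at about 12 s of the 64 s; sign-off returned no verdict, so I don't know whether the run passed.

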